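Change the tube under the sprung hold-down arm

ROBOT

A 7-joint arm with a two-finger parallel gripper is mounted at the origin on a cart in front of the work surface, level with it; the furniture and walls round the work are solid. World frame = base frame: x ahead of the robot, y to its left, z up, the work surface at z = 0. Lengths are in m, angles in rad, forces in N, time in s.
With the tool pointing down it reaches from about 0.4 to 0.85 m from the base axis. Payload 10.4 kg.
Tool frame: the origin (TCP) lies midway between the tips of the shut fingers; the grasp point (between the pads) lies 19 mm behind it; z points along the fingers, y is the line along which they close (so a half turn about z gives the same grasp; the last joint's range is limited). The gripper opens to 87 mm and grips with 3 to 60 N. Pads are 19 mm wide; open, the fingers measure 117 mm over their backs; the gripper's body (75 mm by 190 mm) begins 51 mm behind the grasp point.
Start: joints at [-1.18, 0.332, -0.065, 1.46, 0.022, 1.35, -0.088], TCP at [0.251, 0.572, 0.223] pointing down, gripper open.
Joint ranges: [-2.6, 2.6], [-0.5, 2.12], [-1.47, 1.34], [0.16, 2.42], [-1.27, 4.41], [0.06, 2.06], [-2.6, 2.6]. Speed limits (rad/s): [2.22, 2.22, 2.79, 2.79, 3.14, 3.14, 3.14].

INTERFACE

Orientations are given as a unit quaternion [x, y, z, w].
In Python, from bench import sensors, eyes, order gives the robot as it stands.
- The arm moves only by the tool arm_command, never from a script. Its argument "steps" is a list of rows, each an object with "rot": the turn, a rotation vector about the world's x, y, z in degrees, a list of three; "slide": the shift along the world's x, y, z in m, a list of three; "grip": the opening, from 0 (shut) to 1 (fully open). A call has exactly 8 rows; each row shifts and turns the commanded pose from where the row before left it; what a row does not reach is not made up. A row lasts 1/8 s, in which the tool goes at most 62.5 mm and 10.7 degrees, less where a joint would pass 70% of its speed; a pose out of reach is approached as far as the arm can. A call with a gripper value outside its range is refused whole. The fingers move at their own pace and stop on an object; "newtons" is the grip in N (left out, the last holds). Time passes only in rows, so rows that do not move let the fingers close, or fill a call up. It gives the time, the measured TCP pose, the force, the opening and the grip force at its end, in the units of the state.
- sensors.read_state(): the state, without advancing time (a new reading comes with each control period).
- eyes.camera(name): name is "side" or "top" or "wrist"; returns a dict with "pixels" (420x560x3 uint8, red, green, blue), "intrinsics" (3x3 intrinsics, pixels), "pose" (4x4, takes a point from camera to world coordinates). Camera axes: x right, y down, z forward; pixel columns grow to the right and rows downward; lengths in m; the calibration is good to about 2 mm. A picture is of the moment at which its call begins. There is no depth.
- order.close_job(): hands the job in; it is judged then, once.
Trained networks look in a picture, given as the dict that the camera call returned (one of the last four; its "shot" number tells which), for a name from the list of things; names that differ only in an ending like _2 or _b are one class to them, and where a whole thing is asked for, a point or a joint stands for the part that bears it (a point fixed in the world has none). Each returns a list of dicts, best first, with "conf" (0 to 1); they miss things now and then, are a little off and sometimes report something else, mostly with a low value. They report only what shows in the picture. A call takes as long as a camera call.
- eyes.look_for(name, picture): "bbox" ([left, top, right, bottom] in pixels, round what is visible of it).
The state is a dict: "time": time; "joint_positions": joint angles; "joint_vel": joint speeds; "joint_torque": joint torques, N m; "ee_pos": TCP position; "eef_rot": TCP orientation; "ft_force": force on the tool from outside, world axes, zero at the start; "torque": the same for the moment, N m; "width": finger opening in m; "grip_force": force on a finger pad.
Only numpy, scipy, OpenCV 4.12 (cv2) and the standard library are available. Lean on these libraries where they do the work, as an engineer would, in place of code of your own. Each camera call takes 0.05 s, during which the arm holds its last target. There are 200 camera calls.

TASK

Draw the finished orange tube out from under the red sprung hold-down arm of the jig and lay it flat in the blue tray. Then take the waiting tube, the one that lies alone on the table beside the tray, and slip it into the jig, slim end first, pushing the arm's roller up with it, until its slim end meets the end stop; let go so that the arm bears down on it.

Things in the scene. Friction and masses are not known exactly. Their poses are not given: they have to be found in the camera images.
- jig: fixed tube jig; grey base plate 190 x 76 x 8 mm with an aluminium channel raised on it. Origin: on the table, under the channel's centre line, about under the middle of the base. x axis along the channel from its open mouth (robot side) to the end stop, y to the left, z up. The capped half of a tube that is home sticks out of the mouth, free on both sides for the fingers, 26 mm above the base plate
- channel_mouth (a point): middle of the channel floor at its mouth, jig x = -10 mm, 34 mm above the table (axes as the jig's). The floor is flat up to the end stop, 55 mm farther on; side walls 22 mm apart, flared at the mouth, rise 12 mm above the floor. Behind the jig, to its left and right, stand grey crates, 175 mm high, with tubes heaped a little higher
- end_stop (a point): point on the face of the end stop (jig x = +45 mm) that the middle of a tube's slim end meets, 6.7 mm above the channel floor (axes as the jig's); top of the stop 48 mm above the table. A tube fully home lies flat on the floor with its middle at jig x = -4 mm and its capped end at x = -53 mm
- hold_arm (a joint): angle (rad) of the red sprung arm, 0 = fully down (empty, the roller stops 9 mm above the channel floor), growing as it lifts, 0.7 at most. It pivots between blue posts (jig x = +87 mm, 74 mm high) and reaches back over the channel. A spring presses it down with about 3 N at the roller and it never stays up by itself; a tube fully home holds it at about 0.09
- roller: free-turning black rubber roller at the arm's tip, 28 mm across and 18 mm long, its axle across the channel at jig x = +12 mm; origin at its centre, 57 mm above the table when the arm is down. The slim end of a tube that is pushed along the channel floor (about 3 to 5 N) rolls it up and passes beneath
- tube_done (a point): the finished tube, at the start held in the jig, up to 4 mm short of the end stop: orange tapered plastic tube with a cap on its thick end, 98 mm long, lying down: round, 20 mm across at the capped end, 17 mm at the middle, 13.5 mm at the slim end. Point at its middle, on its axis (8.5 mm above what it lies on); the y axis points along the tube to the slim end
- tube_next (a point): the waiting tube, on the table to the right of the robot, 20 g: orange tapered plastic tube with a cap on its thick end, 98 mm long, lying down: round, 20 mm across at the capped end, 17 mm at the middle, 13.5 mm at the slim end. Point at its middle, on its axis (8.5 mm above what it lies on); the y axis points along the tube to the slim end
- tube_next_nose (a point): middle of the slim end face of the waiting tube, 49 mm from its middle
- tray_in (a point): middle of the inner floor of the open blue tray on the table to the right of the robot; 150 mm long (x axis) x 100 mm wide (y axis) outside, walls 4 mm thick and 22 mm high, floor 4 mm above the table
- tube_next_b: the waiting tube again, by its origin on its underside, half-way along, 8.5 mm below point tube_next
- tube_done_b: the finished tube again, by its origin on its underside, half-way along, 8.5 mm below point tube_done

How it is judged:
On the way:
1. the finished tube lies flat in the tray and the arm is down on the empty channel (x of tube_done in the frame of tray_in between -0.062 and 0.062 m and y of tube_done in the frame of tray_in between -0.042 and 0.042 m and z of tube_done in the frame of tray_in below 0.016 m and angle between tube_done's own y axis and vertical between 1.4 and 1.74 rad and value of joint hold_arm below 0.03 rad), for 0.2 s.
At the end, for the whole second after the job is handed in: The waiting tube lies in the channel, in line with it within 0.15 rad, slim end within 7 mm of the end stop, with the roller pressing on it (more than 0.8 N, arm angle 0.05 to 0.14); the finished tube lies flat in the tray; both released and at rest (x of tube_done in the frame of tray_in between -0.062 and 0.062 m and y of tube_done in the frame of tray_in between -0.042 and 0.042 m and z of tube_done in the frame of tray_in below 0.016 m and angle between tube_done's own y axis and vertical between 1.4 and 1.74 rad and x of tube_next_nose in the frame of jig between 0.038 and 0.052 m and y of tube_next_nose in the frame of jig between -0.006 and 0.006 m and z of tube_next_nose in the frame of jig between 0.035 and 0.047 m and x of tube_next in the frame of jig below 0.005 m and angle between the y axis of tube_next and the x axis of jig, either way round below 0.15 rad and value of joint hold_arm between 0.05 and 0.14 rad and contact force between roller and tube_next_b above 0.8 N and linear speed of each of tube_next_b, tube_done_b below 0.02 m/s); the robot touches nothing.
It also fails if it takes over 72 s, if anything falls off the work surface, if the arm or the gripper's body presses on something with over 40 N, if the wrist force passes 120 N, or if a joint passes its speed limit or range.

## Working session

There is one attempt and no reset: what is moved stays moved. The work goes in short steps, Python scripts to look and compute and a tool call to move; the robot and the scene stay as the last step left them, time stands still between calls to the robot, and variables do not carry over. Pictures are saved under pics/ and viewed, at most 10 in all, crops included, and the job is handed in when it is done.

Besides the shell and the picture viewer there is one more tool, called in YAML: its name, and indented under it one key for each argument. arm_command: Moves the arm, as the interface text tells. Its arguments: {"type":"object","properties":{"steps":{"type":"array","items":{"type":"object","properties":{"rot":{"type":"array","items":{"type":"number"}},"slide":{"type":"array","items":{"type":"number"}},"grip":{"type":"number"}}}},"newtons":{"type":"number"}},"required":["steps"]}

```bash
mkdir -p pics
python3 - <<'E'
from bench import sensors, eyes
import cv2,numpy as np
s=sensors.read_state();print(s)
for n in ["side","top"]:
    p=eyes.camera(n);cv2.imwrite(f"pics/{n}0.png",p["pixels"][:,:,::-1])
    np.set_printoptions(precision=4,suppress=True)
    print(n,p["intrinsics"],p["pose"])
    for k in ["jig","roller","tube_done","tube_next","tray_in","hold_arm"]:
        try: print(k,[(r["bbox"],round(r["conf"],2)) for r in eyes.look_for(k,p)[:3]])
        except Exception as e: print(k,e)
E
```

```text
{'time': 0.0, 'joint_positions': array([-1.17956836,  0.33288063, -0.06469791,  1.46092091,  0.02161502,
        1.34990338, -0.08847589]), 'joint_vel': array([-0.0002941 ,  0.00028858, -0.0002418 ,  0.00026869,  0.00144509,
       -0.00124135,  0.00065554]), 'joint_torque': array([ 1.01404999e-04, -6.23239017e+01,  2.48180033e-02, -3.89910793e+01,
       -6.13106531e-02,  3.96322820e-02,  7.36893162e-05]), 'ee_pos': array([0.25118134, 0.57188982, 0.22175821]), 'eef_rot': array([ 2.05418137e-01,  9.78674046e-01, -7.00159086e-04, -1.05927941e-04]), 'ft_force': array([ 0.17806354, -0.56277587,  0.00330729]), 'torque': array([ 0.0581009 , -0.03683224,  0.03705485]), 'grip_force': 0.0, 'width': 0.0869984693634248}
side [[477.8386   0.     276.5727]
 [  0.     477.8386 209.571 ]
 [  0.       0.       1.    ]] [[ 0.9817 -0.103   0.1602  0.3001]
 [-0.1894 -0.4416  0.877  -1.2765]
 [-0.0196 -0.8913 -0.453   0.6843]
 [ 0.      0.      0.      1.    ]]
jig [([215.4, 153.2, 256.5, 185.6], 0.76)]
roller [([248.8, 263.3, 311.4, 295.5], 0.44)]
tube_done [([229.1, 164.6, 244.3, 171.7], 0.55)]
tube_next [([282.1, 308.3, 322.9, 322.9], 0.71), ([215.5, 156.0, 259.5, 185.9], 0.43)]
tray_in [([248.5, 260.7, 313.9, 292.7], 0.73)]
hold_arm [([229.2, 164.7, 242.6, 168.8], 0.69)]
top [[396.5515   0.     276.3875]
 [  0.     396.5515 214.1926]
 [  0.       0.       1.    ]] [[-0.0055 -0.9903  0.1388  0.3553]
 [-0.9998  0.0081  0.018  -0.0604]
 [-0.019  -0.1387 -0.9902  1.3031]
 [ 0.      0.      0.      1.    ]]
jig [([137.5, 200.2, 179.6, 264.6], 0.7)]
roller [([150.9, 223.6, 157.5, 233.9], 0.55)]
tube_done []
tube_next [([408.8, 209.9, 414.8, 236.9], 0.7), ([141.3, 201.3, 180.1, 261.7], 0.24)]
tray_in [([348.4, 205.7, 384.6, 255.0], 0.63), ([141.6, 202.4, 182.1, 263.8], 0.38)]
hold_arm [([144.2, 203.3, 163.7, 232.8], 0.76)]
```

Run:
```python
import cv2
t=cv2.imread("pics/top0.png");s=cv2.imread("pics/side0.png")
a=cv2.resize(t[180:300,100:260],(800,600),interpolation=cv2.INTER_CUBIC)
cv2.imwrite("pics/top_jig.png",a)
b=cv2.resize(t[190:280,330:450],(400,300),interpolation=cv2.INTER_CUBIC)
c=cv2.resize(s[140:200,190:270],(400,300),interpolation=cv2.INTER_CUBIC)
d=cv2.resize(s,(400,300))
e=cv2.resize(t,(400,300))
cv2.imwrite("pics/mix.png",cv2.vconcat([cv2.hconcat([b,c]),cv2.hconcat([d,e])]))
```

```text
(no output)
```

View pics/top_jig.png

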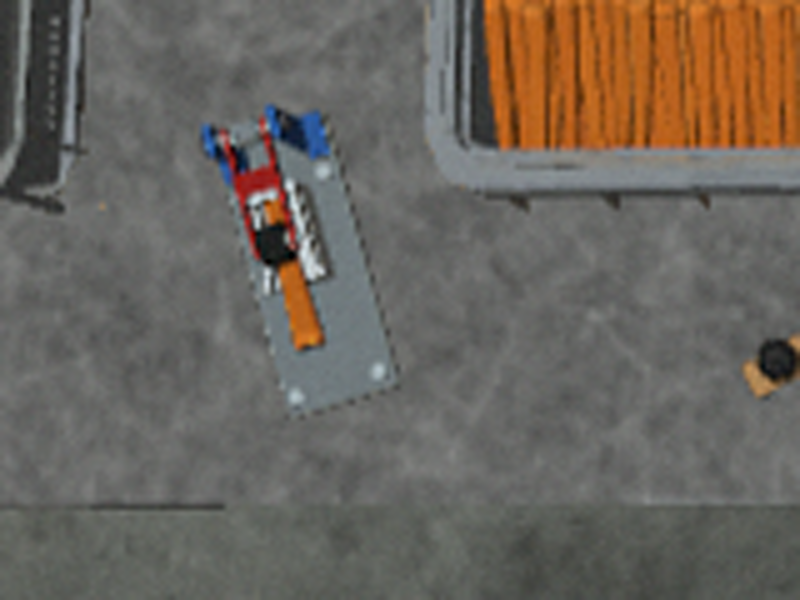

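View pics/mix.png

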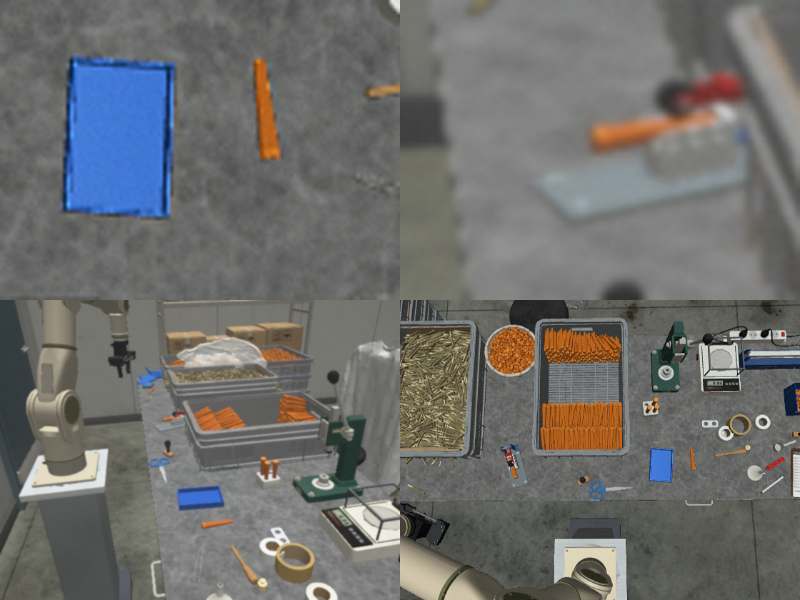

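The top view shows the jig at about px (157,230): capped end at (162,249), roller at (155,229), long axis tilted. The tray is at about (366,231) and the waiting tube at about (411,223) with its thick end near the robot (bottom). I'll compute coarse positions from these.

```bash
cat > h.py <<'E'
import numpy as np, cv2
from bench import sensors, eyes
np.set_printoptions(precision=4,suppress=True)
def ray(p,uv,z):
    K,T=np.array(p["intrinsics"]),np.array(p["pose"])
    d=T[:3,:3]@np.linalg.solve(K,[uv[0],uv[1],1.]); o=T[:3,3]
    return o+d*(z-o[2])/d[2]
def proj(p,X):
    K,T=np.array(p["intrinsics"]),np.array(p["pose"])
    c=(np.atleast_2d(X)-T[:3,3])@T[:3,:3]; q=c@K.T
    return q[:,:2]/q[:,2:]
def snap(n,f):
    p=eyes.camera(n);cv2.imwrite(f"pics/{f}.png",p["pixels"][:,:,::-1]);return p
E
python3 - <<'E'
from h import *
p=snap("top","top1")
for n,uv,z in [("cap",(162,249.4),.052),("roller",(155,229),.071),("nr",(179.6,257),.008),("nl",(158.4,263),.008),("fr",(165.5,203),.008),("nextcap",(330+268*.3,190+157*.3),.01),("nexttip",(330+259*.3,190+60*.3),.007),
 ("trayNL",(330+63*.3,190+211*.3),.022),("trayNR",(330+170*.3,190+217*.3),.022),("trayFL",(330+69*.3,190+57*.3),.022),("trayFR",(330+176*.3,190+63*.3),.022)]:
    print(n,ray(p,uv,z))
p=snap("wrist","w0")
T=p["pose"];print(T,p["intrinsics"]);s=sensors.read_state();print(s["ee_pos"],s["eef_rot"],s["time"])
E
```

```text
cap [0.4212 0.325  0.052 ]
roller [0.4842 0.3435 0.071 ]
nr [0.3984 0.28   0.008 ]
nl [0.3793 0.3489 0.008 ]
fr [0.5775 0.3322 0.008 ]
nextcap [ 0.458  -0.4715  0.01  ]
nexttip [ 0.554  -0.4686  0.007 ]
trayNL [ 0.4064 -0.269   0.022 ]
trayNR [ 0.4    -0.3712  0.022 ]
trayFL [ 0.5563 -0.2794  0.022 ]
trayFR [ 0.5495 -0.3833  0.022 ]
[[ 0.4028  0.8724  0.2768  0.176 ]
 [ 0.9153 -0.3844 -0.1205  0.6064]
 [ 0.0012  0.3019 -0.9534  0.3853]
 [ 0.      0.      0.      1.    ]] [[342.406    0.     276.8155]
 [  0.     342.406  211.4458]
 [  0.       0.       1.    ]]
[0.2513 0.5723 0.2226] [ 0.2054  0.9787  0.     -0.    ] 0.8
```

View pics/w0.png

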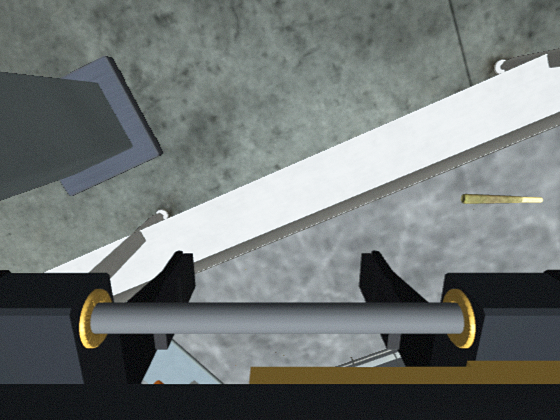

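The wrist view shows mostly floor and bench edge, with the fingers at the bottom of the frame. The jig axis is at about 16.3° and its origin is near (0.475, 0.340). I'll move over it for a close look.

arm_command:
  steps:
    - {"slide":[0.03,-0.034,0.01],"rot":[0,0,6],"grip":1}
    - {"slide":[0.03,-0.034,0.01],"rot":[0,0,6],"grip":1}
    - {"slide":[0.03,-0.034,0],"rot":[0,0,6],"grip":1}
    - {"slide":[0.03,-0.034,0],"rot":[0,0,6],"grip":1}
    - {"slide":[0.03,-0.034,0],"rot":[0,0,6],"grip":1}
    - {"slide":[0.03,-0.034,0],"rot":[0,0,6],"grip":1}
    - {"slide":[0.02,-0.032,0],"rot":[0,0,4],"grip":1}
    - {"slide":[0,0,0],"rot":[0,0,0],"grip":0.6}

```text
time: 1.8
ee_pos: [0.4535, 0.3332, 0.2428]
eef_rot: [-0.139, 0.99, -0.0, 0.0]
ft_force: [-0.6, 0.4, -0.2]
width: 0.0824
grip_force: 0.0
```

Run:
```python
from h import *
p=snap("wrist","w1")
s=sensors.read_state();print(s["ee_pos"],s["eef_rot"],s["time"],s["ft_force"])
np.savez("w1.npz",K=p["intrinsics"],T=p["pose"]);print(p["pose"])
for k in ["roller","tube_done","hold_arm"]: print(k,[(r["bbox"],r["conf"]) for r in eyes.look_for(k,p)[:2]])
t=cv2.imread("pics/top1.png")
p=snap("top","top2")
print("crateR corner",ray(p,(187,215),.175),"crateL",ray(p,(113,221),.175))
```

```text
[0.452  0.3353 0.2427] [-0.1402  0.9901  0.0001  0.0001] 1.85 [-0.1904  0.5173  0.0774]
[[-0.275   0.9162  0.2915  0.3742]
 [ 0.9615  0.262   0.0835  0.3108]
 [ 0.0002  0.3033 -0.9529  0.4055]
 [ 0.      0.      0.      1.    ]]
roller [([274.2, 205.6, 293.3, 235.5], 0.79)]
tube_done [([272.1, 155.6, 290.0, 242.5], 0.67)]
hold_arm [([265.0, 206.1, 299.4, 293.2], 0.93), ([245.5, 119.0, 315.5, 296.8], 0.35)]
crateR corner [0.5132 0.218  0.175 ] crateL [0.4975 0.4323 0.175 ]
```

View pics/w1.png

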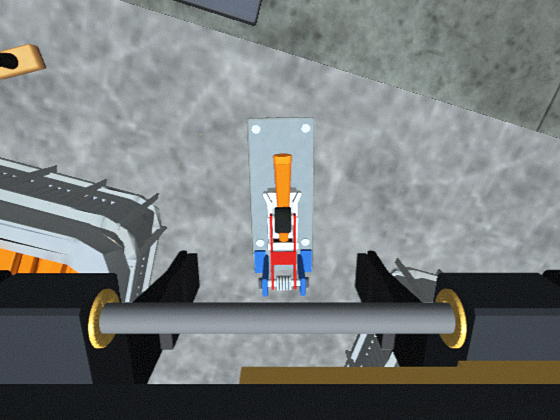

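The wrist view shows the jig almost upright in the frame: cap at (282,155), roller at (283,220), pivot at (284,285), and plate top edge on row 118 from x=248 to 313. Next I'll fit the axis.

Run:
```python
from h import *
z=np.load("w1.npz");p=dict(intrinsics=z["K"],pose=z["T"])
im=cv2.imread("pics/w1.png");hsv=cv2.cvtColor(im,cv2.COLOR_BGR2HSV)
m=cv2.inRange(hsv,(8,150,120),(20,255,255));m[:150]=0;m[206:]=0;m[:,:260]=0;m[:,310:]=0
ys,xs=np.nonzero(m);print(ys.min(),ys.max())
c0=[xs[ys==r].mean() for r in (160,)]; 
f=np.polyfit(ys,xs,1);print("axis cols",np.polyval(f,[155,190,205]))
a=ray(p,(np.polyval(f,158),158),.0435);b=ray(p,(np.polyval(f,200),200),.0425)
cap=ray(p,(np.polyval(f,155),ys.min()),.045)
print("cap top edge",cap,a,b,"ang",np.degrees(np.arctan2(*(b-a)[1::-1])))
for n,uv,h in [("plateL",(248,118),.008),("plateR",(313.5,118),.008),("roller",(283.5,220.5),.062),("pivot",(284.5,285),.074)]: print(n,ray(p,uv,h))
r=ray(p,(283.5,220.5),.062);pv=ray(p,(284.5,285),.07)
print("roller->pivot",np.linalg.norm((pv-r)[:2]),np.degrees(np.arctan2(*(pv-r)[1::-1])))
l,rr=ray(p,(248,118),.008),ray(p,(313.5,118),.008);print("plate dir",np.degrees(np.arctan2(*(l-rr)[1::-1]))-90,np.linalg.norm(l-rr))
# tool
q=sensors.read_state()["eef_rot"]
from scipy.spatial.transform import Rotation as R
print(R.from_quat(q).as_matrix())
```

```text
154 205
axis cols [282.0502 282.4742 282.656 ]
cap top edge [0.4222 0.3303 0.045 ] [0.4264 0.3316 0.0435] [0.4708 0.3451 0.0425] ang 16.936826808021895
plateL [0.399  0.2844 0.008 ]
plateR [0.3788 0.3549 0.008 ]
roller [0.487  0.3505 0.062 ]
pivot [0.5543 0.371  0.074 ]
roller->pivot 0.07257399582103878 17.05110446664969
plate dir -164.04133041455034 0.07341960591676407
[[-0.9594 -0.2822 -0.0003]
 [-0.2822  0.9594  0.0004]
 [ 0.0002  0.0005 -1.    ]]
```

arm_command:
  steps:
    - {"slide":[-0.01,0.0,-0.04],"rot":[0,0,0],"grip":0.6}
    - {"slide":[0,0,-0.05],"rot":[0,0,0],"grip":0.6}
    - {"slide":[0,0,-0.05],"rot":[0,0,0],"grip":0.6}
    - {"slide":[0,0,-0.02],"rot":[0,0,0],"grip":0.6}
    - {"slide":[0,0,0],"rot":[0,0,0],"grip":0.6}
    - {"slide":[0,0,0],"rot":[0,0,0],"grip":0.6}
    - {"slide":[0,0,0],"rot":[0,0,0],"grip":0.6}
    - {"slide":[0,0,0],"rot":[0,0,0],"grip":0.6}

```text
time: 3.05
ee_pos: [0.4416, 0.3367, 0.0835]
eef_rot: [-0.142, 0.99, 0.0, 0.001]
ft_force: [-0.8, -0.4, -0.0]
width: 0.0522
grip_force: 0.0
```

Run:
```python
from h import *
p=snap("wrist","w2")
s=sensors.read_state();print(s["ee_pos"],s["eef_rot"],s["time"],s["ft_force"])
np.savez("w2.npz",K=p["intrinsics"],T=p["pose"])
im=cv2.imread("pics/w2.png");hsv=cv2.cvtColor(im,cv2.COLOR_BGR2HSV)
m=cv2.inRange(hsv,(8,150,100),(20,255,255));m[:,:200]=0;m[:,350:]=0
ys,xs=np.nonzero(m);print(ys.min(),ys.max())
for r in range(ys.min(),ys.max(),12): x=xs[ys==r]; print(r,x.min() if len(x) else 0,x.max() if len(x) else 0, ray(p,(x.mean(),r),.045) if len(x) else 0)
```

```text
[0.4416 0.3365 0.0832] [-0.1417  0.9899  0.0003  0.0004] 3.1 [-0.0514  0.1604 -0.2727]
205 383
205 269 281 [0.4203 0.3297 0.045 ]
217 260 290 [0.4278 0.3317 0.045 ]
229 262 289 [0.4352 0.3344 0.045 ]
241 262 288 [0.4431 0.3363 0.045 ]
253 263 288 [0.451  0.3389 0.045 ]
265 264 287 [0.4592 0.3413 0.045 ]
277 266 286 [0.4675 0.344  0.045 ]
289 267 286 [0.4759 0.3469 0.045 ]
301 0 0 0
313 0 0 0
325 0 0 0
337 0 0 0
349 0 0 0
361 0 0 0
373 200 349 [0.5429 0.3635 0.045 ]
```

View pics/w2.png

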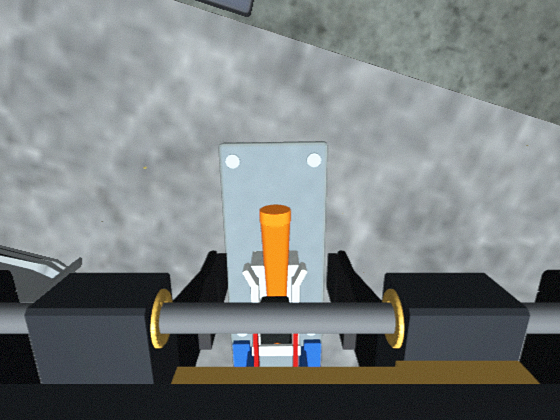

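The tube lies centred between the fingers at columns 262–288, with the cap end at row 205. I'll descend and grip.

arm_command:
  steps:
    - {"slide":[0,0,-0.03],"rot":[0,0,0],"grip":0.5}
    - {"slide":[0,0,-0.02],"rot":[0,0,0.5],"grip":0.5}
    - {"slide":[0,0,-0.009],"rot":[0,0,0],"grip":0.5}
    - {"slide":[0,0,0],"rot":[0,0,0],"grip":0.3}
    - {"slide":[0,0,0],"rot":[0,0,0],"grip":0}
    - {"slide":[0,0,0],"rot":[0,0,0],"grip":0}
    - {"slide":[0,0,0],"rot":[0,0,0],"grip":0}
    - {"slide":[0,0,0],"rot":[0,0,0],"grip":0}
  newtons: 20

```text
time: 4.1
ee_pos: [0.4416, 0.3364, 0.024]
eef_rot: [-0.146, 0.989, 0.0, 0.0]
ft_force: [-0.1, -0.5, 2.8]
width: 0.019
grip_force: 20.0
```

arm_command:
  steps:
    - {"slide":[-0.0096,-0.0029,0],"rot":[0,0,0],"grip":0}
    - {"slide":[-0.0144,-0.0043,0.0],"rot":[0,0,0],"grip":0}
    - {"slide":[-0.0144,-0.0043,0],"rot":[0,0,0],"grip":0}
    - {"slide":[-0.0144,-0.0043,0],"rot":[0,0,0],"grip":0}
    - {"slide":[-0.0144,-0.0043,0.0],"rot":[0,0,0],"grip":0}
    - {"slide":[-0.0144,-0.0043,0.02],"rot":[0,0,0],"grip":0}
    - {"slide":[0,0,0.05],"rot":[0,0,0],"grip":0}
    - {"slide":[0,0,0.05],"rot":[0,0,0],"grip":0}

```text
time: 5.1
ee_pos: [0.3583, 0.3113, 0.1446]
eef_rot: [-0.146, 0.989, -0.0, -0.001]
ft_force: [1.1, 0.5, -1.5]
width: 0.0183
grip_force: 20.0
```

arm_command:
  steps:
    - {"slide":[0.02,-0.035,0.03],"rot":[0,0,-1],"grip":0}
    - {"slide":[0.02,-0.05,0.02],"rot":[0,0,-3],"grip":0}
    - {"slide":[0.02,-0.05,0],"rot":[0,0,-3],"grip":0}
    - {"slide":[0.02,-0.05,0],"rot":[0,0,-3],"grip":0}
    - {"slide":[0.01,-0.05,0],"rot":[0,0,-3],"grip":0}
    - {"slide":[0,-0.05,0],"rot":[0,0,-3],"grip":0}
    - {"slide":[0,-0.05,0],"rot":[0,0,-3],"grip":0}
    - {"slide":[0,-0.05,0],"rot":[0,0,-2],"grip":0}

```text
time: 6.1
ee_pos: [0.4487, -0.0742, 0.1933]
eef_rot: [0.037, 0.999, 0.0, -0.0]
ft_force: [0.1, -0.1, -0.4]
width: 0.0188
grip_force: 20.0
```

arm_command:
  steps:
    - {"slide":[0,-0.05,0],"rot":[0,0,0],"grip":0}
    - {"slide":[0,-0.05,0],"rot":[0,0,0],"grip":0}
    - {"slide":[0,-0.05,0],"rot":[0,0,0],"grip":0}
    - {"slide":[0,-0.05,0],"rot":[0,0,0],"grip":0}
    - {"slide":[0,-0.04,-0.02],"rot":[0,0,0],"grip":0}
    - {"slide":[0,-0.01,-0.04],"rot":[0,0,0],"grip":0}
    - {"slide":[0,0,-0.03],"rot":[0,0,0],"grip":0}
    - {"slide":[0,0,0],"rot":[0,0,0],"grip":0}

```text
time: 7.1
ee_pos: [0.448, -0.3216, 0.1015]
eef_rot: [0.037, 0.999, 0.001, -0.002]
ft_force: [-0.0, -0.1, 0.3]
width: 0.0186
grip_force: 20.0
```

Run:
```python
from h import *
p=snap("wrist","w3")
s=sensors.read_state();print(s["ee_pos"],s["eef_rot"],s["time"],s["ft_force"],s["joint_positions"])
im=cv2.imread("pics/w3.png");hsv=cv2.cvtColor(im,cv2.COLOR_BGR2HSV)
m=cv2.inRange(hsv,(8,150,100),(20,255,255));ys,xs=np.nonzero(m)
p2=snap("side","s3")
i2=cv2.imread("pics/s3.png")
u,v=proj(p2,s["ee_pos"])[0].astype(int)
c=cv2.resize(i2[max(v-40,0):v+50,max(u-60,0):u+60],(400,300),interpolation=cv2.INTER_CUBIC)
cv2.imwrite("pics/m3.png",cv2.hconcat([cv2.resize(im,(400,300)),c]))
print(u,v)
```

```text
[ 0.4491 -0.3223  0.1033] [ 0.0367  0.9993  0.0006 -0.0008] 7.15 [-0.348  -0.7858  0.8562] [-0.033   0.3197  0.677   1.8259 -0.2257  1.0761  2.2252]
266 244
```

View pics/m3.png

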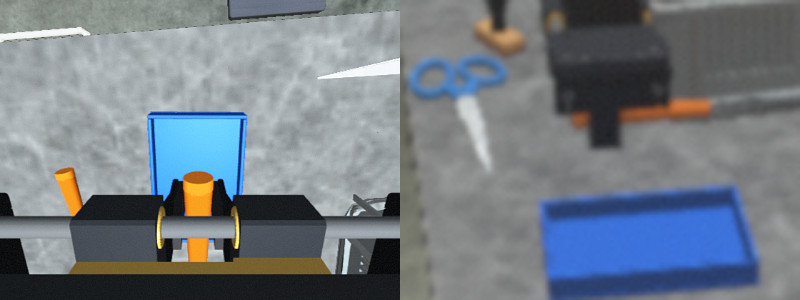

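The tube is held level and the tray is centred under it (columns 150–246 of the half picture). I'll lower it and release.

arm_command:
  steps:
    - {"slide":[0,0,-0.04],"rot":[0,0,0],"grip":0}
    - {"slide":[0,0,-0.04],"rot":[0,0,0],"grip":0}
    - {"slide":[0,0,-0.015],"rot":[0,0,0],"grip":0}
    - {"slide":[0,0,0],"rot":[0,0,0],"grip":0}
    - {"slide":[0,0,0],"rot":[0,0,0],"grip":0.25}
    - {"slide":[0,0,0],"rot":[0,0,0],"grip":0.35}
    - {"slide":[0,0,0],"rot":[0,0,0],"grip":0.4}
    - {"slide":[0,0,0.0],"rot":[0,0,0],"grip":0.4}

```text
time: 8.2
ee_pos: [0.4499, -0.3232, 0.0089]
eef_rot: [0.037, 0.999, -0.0, 0.0]
ft_force: [0.5, 0.2, 0.4]
width: 0.0339
grip_force: 0.0
```

arm_command:
  steps:
    - {"slide":[0,0,0.02],"rot":[0,0,0],"grip":0.4}
    - {"slide":[0,0,0.04],"rot":[0,0,0],"grip":0.4}
    - {"slide":[0,0,0.05],"rot":[0,0,0],"grip":0.4}
    - {"slide":[0,-0.05,0],"rot":[0,0,2],"grip":0.5}
    - {"slide":[0.0,-0.05,0],"rot":[0,0,2],"grip":0.6}
    - {"slide":[0.01,-0.03,0],"rot":[0,0,2],"grip":0.6}
    - {"slide":[0.0,0,0],"rot":[0,0,0],"grip":0.6}
    - {"slide":[0,0,0],"rot":[0,0,0],"grip":0.6}

```text
time: 9.2
ee_pos: [0.4597, -0.4526, 0.1192]
eef_rot: [-0.015, 1.0, 0.0, 0.0]
ft_force: [-0.2, 0.6, 0.0]
width: 0.0523
grip_force: 0.0
```

Run:
```python
from h import *
p=snap("wrist","w4")
s=sensors.read_state();print(s["ee_pos"],s["eef_rot"],s["time"],s["ft_force"],s["joint_positions"])
np.savez("w4.npz",K=p["intrinsics"],T=p["pose"])
im=cv2.imread("pics/w4.png");hsv=cv2.cvtColor(im,cv2.COLOR_BGR2HSV)
m=cv2.inRange(hsv,(8,150,100),(20,255,255))
n,lab,st,ce=cv2.connectedComponentsWithStats(m)
for i in range(1,n):
    if st[i,4]>300:
        ys,xs=np.nonzero(lab==i);print(st[i])
        for r in np.linspace(ys.min()+1,ys.max()-1,6).astype(int): x=xs[ys==r]; print(r,x.min(),x.max(), ray(p,(x.mean(),r),.009))
p2=snap("side","s4");i2=cv2.imread("pics/s4.png")
u,v=proj(p2,[.478,-.326,.01])[0].astype(int)
cv2.imwrite("pics/m4.png",cv2.hconcat([cv2.resize(im,(400,300)),cv2.resize(i2[v-45:v+45,u-60:u+60],(400,300),interpolation=cv2.INTER_CUBIC)]))
```

```text
[ 0.4599 -0.4522  0.1192] [-0.0158  0.9999  0.0003  0.0002] 9.25 [ 0.086   0.7871 -0.5159] [ 0.2183  0.5138  0.6626  1.5593 -0.3332  1.184   2.5475]
[ 410  175   45   98 1857]
176 431 446 [ 0.4299 -0.3216  0.009 ]
195 427 449 [ 0.4457 -0.3192  0.009 ]
214 423 443 [ 0.4623 -0.3206  0.009 ]
233 419 436 [ 0.4794 -0.3224  0.009 ]
252 415 429 [ 0.4971 -0.3243  0.009 ]
271 410 423 [ 0.5156 -0.3263  0.009 ]
[ 243  201   23  102 1649]
202 246 263 [ 0.4562 -0.4704  0.009 ]
221 245 264 [ 0.4729 -0.4702  0.009 ]
241 247 264 [ 0.4911 -0.4691  0.009 ]
261 249 264 [ 0.51  -0.468  0.009]
281 251 264 [ 0.5296 -0.4669  0.009 ]
301 253 264 [ 0.55   -0.4657  0.009 ]
```

View pics/m4.png

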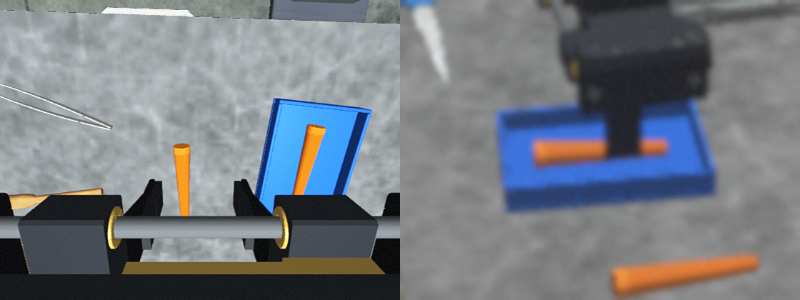

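The finished tube lies flat in the tray, centred near (0.477,-0.322). The waiting tube runs from its cap at (0.4555,-0.470) to its nose at (0.554,-0.466). I'll pick it up 17 mm from the cap; joint 7 is near its limit, so the turn stays small.

arm_command:
  steps:
    - {"slide":[0.0135,-0.018,-0.03],"rot":[0,0,-1],"grip":0.5}
    - {"slide":[0,0,-0.04],"rot":[0,0,0],"grip":0.5}
    - {"slide":[0,0,-0.03],"rot":[0,0,0],"grip":0.5}
    - {"slide":[0,0,-0.013],"rot":[0,0,0],"grip":0.5}
    - {"slide":[0,0,0],"rot":[0,0,0],"grip":0.5}
    - {"slide":[0,0,0],"rot":[0,0,0],"grip":0.2}
    - {"slide":[0,0,0],"rot":[0,0,0],"grip":0}
    - {"slide":[0,0,0],"rot":[0,0,0],"grip":0}
  newtons: 20

```text
time: 10.3
ee_pos: [0.4735, -0.4714, 0.0063]
eef_rot: [-0.007, 1.0, -0.0, 0.0]
ft_force: [0.3, 0.4, 0.1]
width: 0.0215
grip_force: 0.0
```

arm_command:
  steps:
    - {"slide":[0,0,0],"rot":[0,0,0],"grip":0}
    - {"slide":[0,0,0],"rot":[0,0,0],"grip":0}
    - {"slide":[0,0,0],"rot":[0,0,0],"grip":0}
    - {"slide":[0,0,0],"rot":[0,0,0],"grip":0}
    - {"slide":[0,0,0],"rot":[0,0,0],"grip":0}
    - {"slide":[0,0,0],"rot":[0,0,0],"grip":0}
    - {"slide":[0,0,0],"rot":[0,0,0],"grip":0}
    - {"slide":[0,0,0],"rot":[0,0,0],"grip":0}

```text
time: 11.3
ee_pos: [0.4735, -0.4713, 0.0061]
eef_rot: [-0.007, 1.0, -0.0, 0.0]
ft_force: [0.0, 1.2, 5.4]
width: 0.0183
grip_force: 19.8
```

Run:
```python
from h import *
s=sensors.read_state();print(s["ee_pos"],s["eef_rot"],s["time"],s["ft_force"],s["joint_positions"])
```

```text
[ 0.4735 -0.4713  0.0061] [-0.0069  1.     -0.0001  0.0003] 11.3 [0.0219 1.1563 5.4105] [ 0.318   0.6734  0.5535  1.5671 -0.3967  1.0145  2.5701]
```

The grip is too near the fingertips, so I'll reopen, go 3.5 mm lower and grip again.

arm_command:
  steps:
    - {"slide":[0,0,0],"rot":[0,0,0],"grip":0.3}
    - {"slide":[0,0,0],"rot":[0,0,0],"grip":0.3}
    - {"slide":[0,0,-0.0035],"rot":[0,0,0],"grip":0.3}
    - {"slide":[0,0,0],"rot":[0,0,0],"grip":0}
    - {"slide":[0,0,0],"rot":[0,0,0],"grip":0}
    - {"slide":[0,0,0],"rot":[0,0,0],"grip":0}
    - {"slide":[0,0,0],"rot":[0,0,0],"grip":0}
    - {"slide":[0,0,0],"rot":[0,0,0],"grip":0}

```text
time: 12.3
ee_pos: [0.4732, -0.4711, 0.0021]
eef_rot: [-0.007, 1.0, 0.0, 0.0]
ft_force: [-0.7, 0.0, -0.8]
width: 0.0188
grip_force: 20.0
```

arm_command:
  steps:
    - {"slide":[0,0,0.03],"rot":[0,0,0],"grip":0}
    - {"slide":[0,0.01,0.05],"rot":[0,0,0],"grip":0}
    - {"slide":[-0.01,0.03,0.05],"rot":[0,0,0],"grip":0}
    - {"slide":[-0.01,0.05,0.03],"rot":[0,0,0],"grip":0}
    - {"slide":[0,0.055,0.01],"rot":[0,0,0],"grip":0}
    - {"slide":[0,0.055,0],"rot":[0,0,1],"grip":0}
    - {"slide":[0,0.055,0],"rot":[0,0,1],"grip":0}
    - {"slide":[0,0.055,0],"rot":[0,0,1],"grip":0}

```text
time: 13.3
ee_pos: [0.4526, -0.1602, 0.1723]
eef_rot: [-0.033, 0.999, -0.0, 0.0]
ft_force: [0.5, -0.4, -0.4]
width: 0.0194
grip_force: 19.8
```

arm_command:
  steps:
    - {"slide":[0,0.055,0],"rot":[0,0,1],"grip":0}
    - {"slide":[0,0.055,0],"rot":[0,0,1],"grip":0}
    - {"slide":[0,0.055,0],"rot":[0,0,2],"grip":0}
    - {"slide":[0,0.055,0],"rot":[0,0,2],"grip":0}
    - {"slide":[-0.01,0.055,0],"rot":[0,0,2],"grip":0}
    - {"slide":[-0.02,0.055,0],"rot":[0,0,2],"grip":0}
    - {"slide":[-0.02,0.05,0],"rot":[0,0,2],"grip":0}
    - {"slide":[-0.02,0.05,0],"rot":[0,0,0.8],"grip":0}

```text
time: 14.3
ee_pos: [0.3825, 0.2704, 0.1724]
eef_rot: [-0.145, 0.99, 0.0, 0.0]
ft_force: [0.3, 0.1, 0.1]
width: 0.0187
grip_force: 19.8
```

arm_command:
  steps:
    - {"slide":[-0.005,0.04,0],"rot":[0,0,0],"grip":0}
    - {"slide":[0,0.02,-0.02],"rot":[0,0,0],"grip":0}
    - {"slide":[0,0,-0.03],"rot":[0,0,0],"grip":0}
    - {"slide":[0,0,-0.03],"rot":[0,0,0],"grip":0}
    - {"slide":[0,0,-0.02],"rot":[0,0,0],"grip":0}
    - {"slide":[0,0,0],"rot":[0,0,0],"grip":0}
    - {"slide":[0,0,0],"rot":[0,0,0],"grip":0}
    - {"slide":[0,0,0],"rot":[0,0,0],"grip":0}

```text
time: 15.3
ee_pos: [0.3787, 0.3293, 0.0732]
eef_rot: [-0.144, 0.99, 0.001, 0.001]
ft_force: [0.5, 0.4, -0.4]
width: 0.019
grip_force: 19.9
```

Run:
```python
from h import *
s=sensors.read_state();print(s["ee_pos"],s["eef_rot"],s["time"],s["ft_force"],s["joint_positions"],s["width"])
p=snap("wrist","w5");np.savez("w5.npz",K=p["intrinsics"],T=p["pose"])
im=cv2.imread("pics/w5.png")
p2=snap("side","s5");i2=cv2.imread("pics/s5.png")
u,v=proj(p2,[.44,.33,.05])[0].astype(int)
c=cv2.resize(i2[v-45:v+45,max(u-60,0):max(u-60,0)+120],(400,300),interpolation=cv2.INTER_CUBIC)
d=cv2.resize(im[150:390,120:440],(800,600)) if 0 else cv2.resize(im,(400,300))
cv2.imwrite("pics/m5.png",cv2.hconcat([d,c]))
```

```text
[0.3787 0.3293 0.0732] [-0.1442  0.9895  0.0006  0.0007] 15.3 [ 0.518   0.4429 -0.3661] [-0.8004  0.2063 -0.007   1.9535  0.0017  0.98    1.0521] 0.019048855417088846
```

View pics/m5.png

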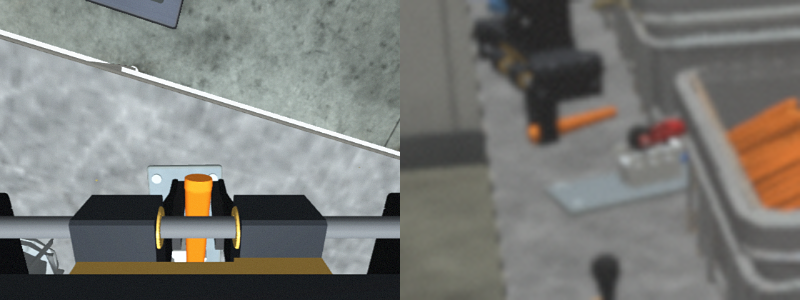

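The tube is held over the plate, pointing at the channel and about level, but the hand is about 12 mm too far left. Before inserting I'll check the nose against prediction.

Run:
```python
from h import *
p=eyes.camera("side")
s=sensors.read_state();T=s["ee_pos"];a=np.radians(16.5);d=np.array([np.cos(a),np.sin(a),0])
for n,l,z in [("cap",-.0177,.0079),("nose",.080,.0047)]: print(n,proj(p,T+l*d+[0,0,z]))
im=p["pixels"][:,:,::-1].copy();hsv=cv2.cvtColor(im,cv2.COLOR_BGR2HSV)
m=cv2.inRange(hsv,(5,120,80),(22,255,255))
n,lab,st,ce=cv2.connectedComponentsWithStats(m)
u,v=proj(p,T+.03*d)[0]
for i in range(1,n):
    if st[i,4]>8 and abs(ce[i]-[u,v]).max()<30:
        ys,xs=np.nonzero(lab==i);print(st[i])
        for c in range(xs.min(),xs.max()+1,3): print(c,ys[xs==c].mean())
# jig in wrist 2 : axis line from plate screws
z=np.load("w2.npz");q=dict(intrinsics=z["K"],pose=z["T"])
A,B=ray(q,(232,161),.008),ray(q,(314,160),.008);print("screws",A,B,(A+B)/2,np.degrees(np.arctan2(*(A-B)[1::-1])))
```

```text
cap [[211.1434 159.9916]]
nose [[236.6847 155.894 ]]
[220 153  17   7  53]
220 157.0
223 156.5
226 156.0
229 155.0
232 154.0
235 153.5
[212 157   3   5  15]
212 159.0
screws [0.4085 0.295  0.008 ] [0.3919 0.3496 0.008 ] [0.4002 0.3223 0.008 ] -73.07078329851306
```

The nose looks pitched up by about 4°. I'll tilt the hand 3° nose-down, align with the channel and lower to the pre-entry pose.

arm_command:
  steps:
    - {"slide":[-0.004,-0.007,0],"rot":[-0.3,1,0],"grip":0}
    - {"slide":[0,-0.006,0],"rot":[-0.3,1,0],"grip":0}
    - {"slide":[0,0,-0.012],"rot":[-0.3,0.9,0],"grip":0}
    - {"slide":[0,0,-0.012],"rot":[0,0,0],"grip":0}
    - {"slide":[0,0,-0.012],"rot":[0,0,0],"grip":0}
    - {"slide":[0,0,0],"rot":[0,0,0],"grip":0}
    - {"slide":[0,0,0],"rot":[0,0,0],"grip":0}
    - {"slide":[0,0,0],"rot":[0,0,0],"grip":0}

```text
time: 16.45
ee_pos: [0.3744, 0.3162, 0.0365]
eef_rot: [-0.144, 0.989, -0.004, -0.026]
ft_force: [0.8, 0.3, -0.4]
width: 0.0191
grip_force: 19.9
```

Run:
```python
from h import *
s=sensors.read_state();print(s["ee_pos"],s["eef_rot"],s["time"],s["ft_force"],s["width"])
p2=snap("side","s6");i2=cv2.imread("pics/s6.png")
T=s["ee_pos"];u,v=proj(p2,[.45,.33,.04])[0].astype(int)
c=cv2.resize(i2[v-24:v+24,u-32:u+32],(400,300),interpolation=cv2.INTER_CUBIC)
p=snap("top","t6");i=cv2.imread("pics/t6.png")
d=cv2.resize(i[190:280,110:230],(400,300),interpolation=cv2.INTER_CUBIC)
cv2.imwrite("pics/m6.png",cv2.hconcat([c,d]))
```

```text
[0.3744 0.3162 0.0365] [-0.1443  0.9892 -0.0038 -0.0259] 16.45 [ 0.8197  0.3364 -0.3633] 0.019051099259342084
```

View pics/m6.png

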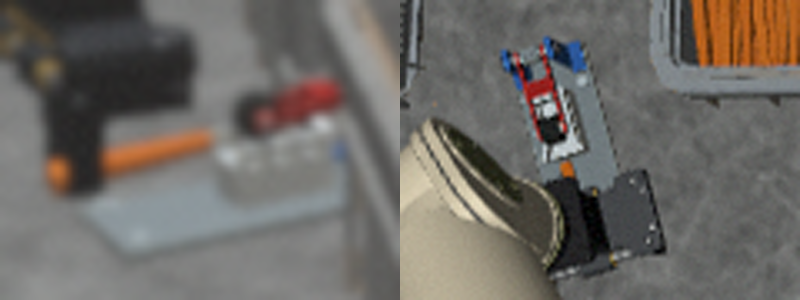

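The nose is at the mouth, in line and just above floor level. I'll enter 18 mm and then settle onto the floor.

arm_command:
  steps:
    - {"slide":[0.006,0.0018,0],"rot":[0,0,0],"grip":0}
    - {"slide":[0.006,0.0018,0],"rot":[0,0,0],"grip":0}
    - {"slide":[0.006,0.0018,0],"rot":[0,0,0],"grip":0}
    - {"slide":[0,0,-0.001],"rot":[0,0,0],"grip":0}
    - {"slide":[0,0,-0.001],"rot":[0,0,0],"grip":0}
    - {"slide":[0,0,-0.0005],"rot":[0,0,0],"grip":0}
    - {"slide":[0,0,0],"rot":[0,0,0],"grip":0}
    - {"slide":[0,0,0],"rot":[0,0,0],"grip":0}

```text
time: 17.55
ee_pos: [0.3922, 0.3213, 0.0336]
eef_rot: [-0.144, 0.989, -0.004, -0.026]
ft_force: [0.0, 0.3, -0.1]
width: 0.0191
grip_force: 19.9
```

arm_command:
  steps:
    - {"slide":[0.0048,0.0014,0],"rot":[0,0,0],"grip":0}
    - {"slide":[0.0048,0.0014,0],"rot":[0,0,0],"grip":0}
    - {"slide":[0.0048,0.0014,0],"rot":[0,0,0],"grip":0}
    - {"slide":[0.0048,0.0014,0],"rot":[0,0,0],"grip":0}
    - {"slide":[0.0048,0.0014,0],"rot":[0,0,0],"grip":0}
    - {"slide":[0,0,0],"rot":[0,0,0],"grip":0}
    - {"slide":[0,0,0],"rot":[0,0,0],"grip":0}
    - {"slide":[0,0,0],"rot":[0,0,0],"grip":0}

```text
time: 18.55
ee_pos: [0.4166, 0.3284, 0.0338]
eef_rot: [-0.144, 0.989, -0.004, -0.026]
ft_force: [1.2, 0.1, -0.4]
width: 0.0187
grip_force: 19.9
```

arm_command:
  steps:
    - {"slide":[0.0048,0.0014,0],"rot":[0,0,0],"grip":0}
    - {"slide":[0.0048,0.0014,0],"rot":[0,0,0],"grip":0}
    - {"slide":[0.0048,0.0014,0],"rot":[0,0,0],"grip":0}
    - {"slide":[0.0038,0.0012,0],"rot":[0,0,0],"grip":0}
    - {"slide":[0,0,0],"rot":[0,0,0],"grip":0}
    - {"slide":[0,0,0],"rot":[0,0,0],"grip":0}
    - {"slide":[0,0,0],"rot":[0,0,0],"grip":0}
    - {"slide":[0,0,0],"rot":[0,0,0],"grip":0}

```text
time: 19.55
ee_pos: [0.4349, 0.334, 0.0339]
eef_rot: [-0.144, 0.989, -0.004, -0.026]
ft_force: [0.5, 1.5, 1.7]
width: 0.0189
grip_force: 19.9
```

Run:
```python
from h import *
def cap(im):
    m=cv2.inRange(cv2.cvtColor(im,cv2.COLOR_BGR2HSV),(8,150,100),(20,255,255));m[:,:220]=0;m[:,330:]=0;m[350:]=0
    n,lab,st,ce=cv2.connectedComponentsWithStats(m);i=1+np.argmax(st[1:,4]);return st[i]
s=sensors.read_state();print(s["ee_pos"],s["ft_force"],s["torque"])
p=snap("wrist","w7");im=cv2.imread("pics/w7.png")
print("cap bbox before/after",cap(cv2.imread("pics/w5.png")),cap(im))
for n in ("side","top"):
    q=snap(n,n+"7")
    for k in ("roller","hold_arm"): print(n,k,[(np.round(r["bbox"],1),r["conf"]) for r in eyes.look_for(k,q)[:1]])
i2=cv2.imread("pics/side7.png");q0=eyes.camera("side");u,v=proj(q0,[.46,.335,.05])[0].astype(int)
a=cv2.resize(i2[v-24:v+24,u-32:u+32],(400,300),interpolation=cv2.INTER_CUBIC)
b=cv2.resize(cv2.imread("pics/top7.png")[190:280,110:230],(400,300),interpolation=cv2.INTER_CUBIC)
c=cv2.resize(im[150:330,160:400],(400,300));e=cv2.resize(cv2.imread("pics/s6.png")[v-24:v+24,u-32:u+32],(400,300),interpolation=cv2.INTER_CUBIC)
cv2.imwrite("pics/m7.png",cv2.vconcat([cv2.hconcat([a,b]),cv2.hconcat([e,c])]))
```

```text
[0.4349 0.334  0.0339] [0.5469 1.5192 1.7438] [ 0.4087 -0.3016  0.0475]
cap bbox before/after [ 258  244   40   59 1751] [ 258  243   40   60 1886]
side roller []
side hold_arm [(array([240.9, 159.7, 258.9, 165.7]), 0.64)]
top roller []
top hold_arm []
```

The tube has not slipped in the grip, and the nose should be about 5 mm short of the stop. I'll push gently until the force rises.

arm_command:
  steps:
    - {"slide":[0.0019,0.0006,0],"rot":[0,0,0],"grip":0}
    - {"slide":[0.0019,0.0006,0],"rot":[0,0,0],"grip":0}
    - {"slide":[0,0,0],"rot":[0,0,0],"grip":0}
    - {"slide":[0,0,0],"rot":[0,0,0],"grip":0}
    - {"slide":[0,0,0],"rot":[0,0,0],"grip":0}
    - {"slide":[0,0,0],"rot":[0,0,0],"grip":0}
    - {"slide":[0,0,0],"rot":[0,0,0],"grip":0}
    - {"slide":[0,0,0],"rot":[0,0,0],"grip":0}

```text
time: 20.95
ee_pos: [0.436, 0.3342, 0.033]
eef_rot: [-0.145, 0.989, -0.005, -0.028]
ft_force: [-7.4, -1.7, 5.4]
width: 0.0189
grip_force: 19.9
```

arm_command:
  steps:
    - {"slide":[0.001,0.0003,0],"rot":[0,0,0],"grip":0}
    - {"slide":[0.001,0.0003,0],"rot":[0,0,0],"grip":0}
    - {"slide":[0,0,0],"rot":[0,0,0],"grip":0}
    - {"slide":[0,0,0],"rot":[0,0,0],"grip":0}
    - {"slide":[0,0,0],"rot":[0,0,0],"grip":0}
    - {"slide":[0,0,0],"rot":[0,0,0],"grip":0}
    - {"slide":[0,0,0],"rot":[0,0,0],"grip":0}
    - {"slide":[0,0,0],"rot":[0,0,0],"grip":0}

```text
time: 21.95
ee_pos: [0.4362, 0.3343, 0.0327]
eef_rot: [-0.145, 0.989, -0.006, -0.03]
ft_force: [-14.9, -4.8, 10.1]
width: 0.019
grip_force: 19.9
```

Run:
```python
from h import *
z=np.load("w2.npz");p2=dict(intrinsics=z["K"],pose=z["T"]);i2=cv2.imread("pics/w2.png")
p=snap("wrist","w8");i8=cv2.imread("pics/w8.png")
for n,q,im in (("done",p2,i2),("next",p,i8)):
    m=cv2.inRange(cv2.cvtColor(im,cv2.COLOR_BGR2HSV),(8,150,100),(20,255,255));m[:,:220]=0;m[:,330:]=0;m[310:]=0
    ys,xs=np.nonzero(m);r=ys.min();x=xs[ys==r]
    # expected rows of cap rear-edge top point
    print(n,r,ray(q,(np.median(x),r),.054))
i2=cv2.imread("pics/side7.png");q0=snap("side","side8");i8s=cv2.imread("pics/side8.png");u,v=proj(q0,[.46,.335,.05])[0].astype(int)
f=lambda im:cv2.resize(im[v-24:v+24,u-32:u+32],(400,300),interpolation=cv2.INTER_CUBIC)
t=snap("top","top8");b=cv2.resize(cv2.imread("pics/top8.png")[190:280,110:230],(400,300),interpolation=cv2.INTER_CUBIC)
cv2.imwrite("pics/m8.png",cv2.vconcat([cv2.hconcat([f(i8s),b]),cv2.hconcat([f(cv2.imread("pics/side0.png")),cv2.resize(i8[150:330,160:400],(400,300))])]))
```

```text
done 205 [0.4177 0.329  0.054 ]
next 243 [0.4164 0.3281 0.054 ]
```

View pics/m8.png

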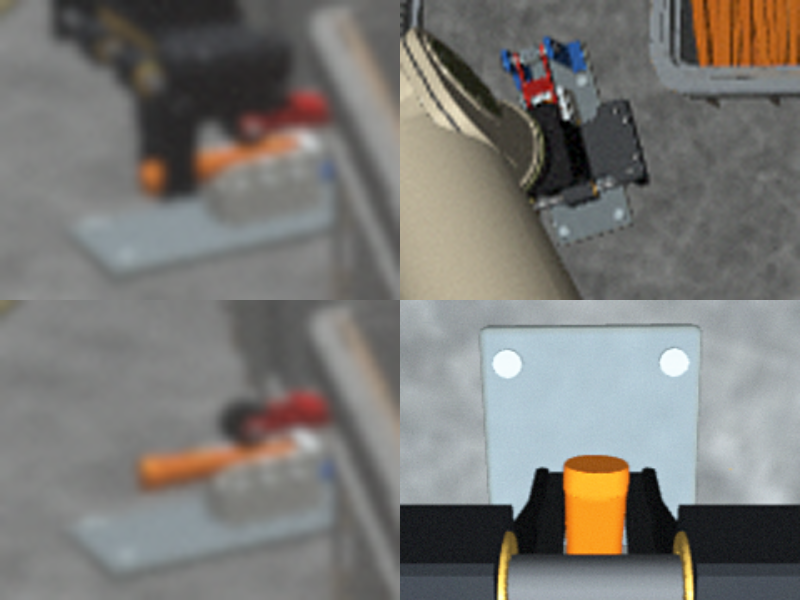

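The tube is in the channel under the lifted roller, with its cap within about 1.5 mm of where the finished tube's was. The hand is about 3 mm low, though, which levers the nose up. I'll raise it while keeping a light push, then open.

arm_command:
  steps:
    - {"slide":[-0.001,-0.0003,0.001],"rot":[0,0,0],"grip":0}
    - {"slide":[0,0,0.001],"rot":[0,0,0],"grip":0}
    - {"slide":[0,0,0.001],"rot":[0,0,0],"grip":0}
    - {"slide":[0,0,0],"rot":[0,0,0],"grip":0}
    - {"slide":[0,0,0],"rot":[0,0,0],"grip":0}
    - {"slide":[0,0,0],"rot":[0,0,0],"grip":0}
    - {"slide":[0,0,0],"rot":[0,0,0],"grip":0}
    - {"slide":[0,0,0],"rot":[0,0,0],"grip":0}

```text
time: 23.1
ee_pos: [0.4362, 0.334, 0.0349]
eef_rot: [-0.145, 0.989, -0.005, -0.029]
ft_force: [-6.9, -1.8, -1.6]
width: 0.0191
grip_force: 19.9
```

arm_command:
  steps:
    - {"slide":[-0.0006,-0.0002,0.0],"rot":[0,0,0],"grip":0}
    - {"slide":[0,0,0],"rot":[0,0,0],"grip":0.3}
    - {"slide":[0,0,0],"rot":[0,0,0],"grip":0.45}
    - {"slide":[0,0,0],"rot":[0,0,0],"grip":0.5}
    - {"slide":[0,0,0],"rot":[0,0,0],"grip":0.5}
    - {"slide":[0,0,0],"rot":[0,0,0],"grip":0.5}
    - {"slide":[0,0,0],"rot":[0,0,0],"grip":0.5}
    - {"slide":[0,0,0],"rot":[0,0,0],"grip":0.5}

```text
time: 24.1
ee_pos: [0.4386, 0.335, 0.0366]
eef_rot: [-0.144, 0.989, -0.004, -0.026]
ft_force: [0.4, 0.7, 0.6]
width: 0.0434
grip_force: 0.0
```

arm_command:
  steps:
    - {"slide":[0,0,0.02],"rot":[0,0,0],"grip":0.5}
    - {"slide":[0,0,0.03],"rot":[0.3,-1,0],"grip":0.5}
    - {"slide":[0,0,0],"rot":[0.3,-1,0],"grip":0.6}
    - {"slide":[0,0,0],"rot":[0.3,-1,0],"grip":0.6}
    - {"slide":[0,0,0],"rot":[0,0,0],"grip":0.6}
    - {"slide":[0,0,0],"rot":[0,0,0],"grip":0.6}
    - {"slide":[0,0,0],"rot":[0,0,0],"grip":0.6}
    - {"slide":[0,0,0],"rot":[0,0,0],"grip":0.6}

```text
time: 25.1
ee_pos: [0.4386, 0.3349, 0.0864]
eef_rot: [-0.144, 0.99, -0.0, 0.001]
ft_force: [0.4, -0.0, -0.5]
width: 0.0521
grip_force: 0.0
```

Run:
```python
from h import *
z=np.load("w2.npz");p2=dict(intrinsics=z["K"],pose=z["T"]);i2=cv2.imread("pics/w2.png")
s=sensors.read_state();print(s["ee_pos"],s["eef_rot"],s["ft_force"])
p=snap("wrist","w9");i8=cv2.imread("pics/w9.png")
for n,q,im in (("done",p2,i2),("next",p,i8)):
    m=cv2.inRange(cv2.cvtColor(im,cv2.COLOR_BGR2HSV),(8,150,100),(20,255,255));m[:,:220]=0;m[:,330:]=0;m[310:]=0
    ys,xs=np.nonzero(m);r=ys.min();x=xs[ys==r]
    print(n,r,ray(q,(np.median(x),r),.054))
    for r in range(r+12,ys.max(),14): x=xs[ys==r]; print("  ",r,x.min(),x.max(),ray(q,(x.mean(),r),.045)) if len(x) else 0
    # screws, as a common reference
    g=cv2.inRange(im,(225,225,225),(255,255,255)); n_,l,st,ce=cv2.connectedComponentsWithStats(g)
    for i in range(1,n_):
        if 60<st[i,4]<400 and 200<ce[i][0]<350 and ce[i][1]<230: print("  screw",ce[i],ray(q,ce[i],.008))
```

```text
[0.4386 0.3349 0.0864] [-0.1442  0.9895 -0.0002  0.0007] [ 0.4411 -0.0277 -0.539 ]
done 205 [0.4177 0.329  0.054 ]
   217 260 290 [0.4278 0.3317 0.045 ]
   231 262 288 [0.4366 0.3344 0.045 ]
   245 263 288 [0.4457 0.3374 0.045 ]
   259 263 287 [0.4552 0.3398 0.045 ]
   273 265 286 [0.4647 0.3429 0.045 ]
   287 267 286 [0.4745 0.3464 0.045 ]
  screw [231.9858 161.0567] [0.4086 0.295  0.008 ]
  screw [313.6449 159.7899] [0.3918 0.3494 0.008 ]
next 209 [0.4179 0.3283 0.054 ]
   221 262 291 [0.428  0.3318 0.045 ]
   235 263 290 [0.4371 0.3346 0.045 ]
   249 264 288 [0.4465 0.3371 0.045 ]
   263 264 287 [0.4562 0.3396 0.045 ]
   277 265 286 [0.466  0.3425 0.045 ]
   291 266 285 [0.4762 0.3455 0.045 ]
  screw [234.3358 164.9403] [0.4086 0.295  0.008 ]
  screw [314.5606 164.1288] [0.3919 0.3493 0.008 ]
```

The new tube lies within 0.3 mm of where the finished tube sat, in line with the channel. I'll retreat and hand in.

arm_command:
  steps:
    - {"slide":[0,0,0.05],"rot":[0,0,0],"grip":0.6}
    - {"slide":[0,0,0.05],"rot":[0,0,0],"grip":0.6}
    - {"slide":[-0.03,-0.01,0.03],"rot":[0,0,0],"grip":0.6}
    - {"slide":[0,0,0],"rot":[0,0,0],"grip":0.6}
    - {"slide":[0,0,0],"rot":[0,0,0],"grip":0.6}
    - {"slide":[0,0,0],"rot":[0,0,0],"grip":0.6}
    - {"slide":[0,0,0],"rot":[0,0,0],"grip":0.6}
    - {"slide":[0,0,0],"rot":[0,0,0],"grip":0.6}

```text
time: 26.15
ee_pos: [0.4087, 0.3249, 0.216]
eef_rot: [-0.144, 0.99, -0.0, 0.0]
ft_force: [0.9, -0.9, 0.1]
width: 0.0523
grip_force: 0.0
```

Run:
```python
from h import *
from bench import order
p=snap("top","t9");m=cv2.inRange(cv2.cvtColor(cv2.imread("pics/t9.png"),cv2.COLOR_BGR2HSV),(8,150,100),(20,255,255))
u,v=proj(p,[.478,-.325,.012])[0].astype(int);ys,xs=np.nonzero(m[v-25:v+25,u-17:u+17]);
print("tray tube",len(ys),ray(p,(xs.mean()+u-17,ys.mean()+v-25),.012))
print(order.close_job())
```

```text
tray tube 120 [ 0.4742 -0.3261  0.012 ]
the job is handed in; nothing more can be done
None
```

The job is handed in at about 26 s, with no verdict returned: the finished tube lies flat in the tray, and the waiting tube was pushed to the end stop and released within 0.3 mm of where the finished one sat. I did not measure the final arm angle or the roller's force on the tube.

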